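Load a housing into the test cell through its sprung flap

ROBOT

A 6-joint arm with a two-finger parallel gripper is mounted at the origin on the work surface. World frame = base frame: x ahead of the robot, y to its left, z up, the work surface at z = 0. Lengths are in mm, angles in degrees, forces in N, time in s.
With the tool pointing down it reaches from about 250 to 775 mm from the base axis. Payload 4 kg.
Tool frame: the origin (TCP) lies between the finger pads; the fingertips stand 19 mm ahead of it and the grasp point (between the pads) is the TCP; z points along the fingers, y is the line along which they close (so a half turn about z gives the same grasp; the last joint's range is limited). The gripper opens to 85 mm and grips with 20 to 120 N. Pads are 22 mm wide; open, the fingers measure 114 mm over their backs; the gripper's body (76 mm by 85 mm) begins 54 mm behind the grasp point. The pads swing forward as they close: fully open they stand 13 mm farther back than shut.
Start: joints at [70.01, 4.996, 78.535, -0, 96.463, -5.907], TCP at [133.84, 533.482, 250.341] pointing down, gripper open.
Joint ranges: [-177.83, 177.83], [-43.37, 116.18], [15.69, 146.23], [-61.86, 241.86], [9.47, 152.12], [-147.06, 147.06]. Speed limits (degrees/s): [159.86, 159.86, 180, 180, 180, 180].

INTERFACE

Orientations are given as [roll, pitch, yaw] about the fixed x, y, z axes, in that order (R = Rz(yaw) Ry(pitch) Rx(roll)).
In Python, from cell import env gives the robot as it stands. The module is installed in compiled form; this text tells all that it offers.
- The arm moves only by the shell command python3 -m jog 'ROWS' [FORCE]. ROWS is JSON, a list of rows, each a list of 3 entries, a list of its own where there are three numbers: the finger opening in m, from 0 to 0.0854, then the shift along the tool's x, y, z in m, then the turn about the tool's z in degrees. A call has 1 to 5 rows; each row shifts and turns the commanded pose from where the row before left it, along the tool's axes as they then stand; what a row does not reach is not made up. A row lasts 1/10 s, in which the tool goes at most 50 mm and 8.59 degrees, less where a joint would pass 70% of its speed; a pose out of reach is approached as far as the arm can. A call with a gripper value outside its range is refused whole. The fingers move at their own pace and stop on an object; FORCE is the grip in N (left out, the last holds). Time passes only in rows, so rows that do not move let the fingers close. It gives the time, the measured TCP pose, the force, the opening and the grip force at its end, in the units of the state.
- env.get_obs(): the state, without advancing time (a new reading comes with each control period).
- env.snapshot(name): name is "scene" or "top" or "wrist"; returns a dict with "color" (420x560x3 uint8, red, green, blue), "z_map" (420x560 float32, mm along the optical axis (not along the pixel's ray), 0 where there is no reading), "camera_matrix" (3x3 intrinsics, pixels), "origin" and "rotation" of the camera in the world. Camera axes: x right, y down, z forward; pixel columns grow to the right and rows downward; lengths in mm; the calibration is good to about 2 mm. A picture is of the moment at which its call begins.
- env.sign_off(): hands the job in; it is judged then, once.
The state is a dict: "time_s": time; "qpos": joint angles; "qvel": joint speeds; "effort": joint torques, N m; "tcp_pos": TCP position; "tool_rot": TCP orientation; "contact_force": force on the tool from outside, world axes, zero at the start; "moment": the same for the moment, N m; "grip_width": finger opening in mm; "gripper_force": force on a finger pad.
Only numpy, scipy, OpenCV 4.12 (cv2) and the standard library are available. Lean on these libraries where they do the work, as an engineer would, in place of code of your own. Each camera call takes 0.05 s, during which the arm holds its last target. There are 200 camera calls.

TASK

Stand the short plain round housing upright in the trough in front of the test cell's flap, then with the push stick push it through the sprung flap until it meets the sprung stop inside, and press it home there firmly but gently for half a second (about 12 N registers it, 16 N does damage). Draw the stick back out so that the flap closes behind the housing, set the stick down flat on the bench or in the trough, and leave everything else where it is.

Things in the scene. Friction and masses are not known exactly. Their poses are not given: they have to be found in the camera images.
- cell: Fixed test cell: open trough in front, then a flap, then a tunnel under a clear hood. Origin: on the bench below the closed flap, mid-width; x points into the tunnel, y left, z up. All inside 54 mm wide, floor 6 mm above the bench. Trough x -245 to -4 mm, its walls 6 thick, tops 16 mm above the bench. Tunnel x -4 to 190, 66 wide outside, top at 71 mm.
- tunnel (a point): Point on the tunnel floor 106 mm behind the flap (cell axes). Past here, facing the flap, is a sprung switch pad, the stop (44 wide, 9 to 35 mm above the bench). Its resting face is 0 to 40 mm beyond this point, as the fitter set it: find it by feel. It yields from 3 N on at 5 N/mm, 5 mm in all; registers at 8 N held 0.3 s; over 16 N damages it. Let go, it pushes the part back 1 to 3 mm.
- flap (a joint): Sprung flap: steel plate 51 wide, 53 high, 4 mm thick, hinged at its top edge 62 mm above the bench. Value in rad: 0 hanging shut, up to 1.4 swung inward; it never swings outward. The spring needs about 0.6 N at the lower edge to start, 2 N wide open. The edge rides on what passes under it and drops shut once the stick is out and the housing's back is over 50 mm past the flap.
- trough (a point): Point on the trough floor, on its centre line, 35 mm in front of the flap; axes as the cell's. A place to stand the housing: gripping it across the trough, the fingertips stay above the trough walls (10 mm above the floor).
- housing: The short plain round housing: cream plastic cylinder, 48 mm diameter, 32 mm high, about 0.18 kg (varies), flat top with a grey disc; stands upright. Origin: centre of its underside; z up.
- stick: Push stick: slippery grey plastic bar 170 long, 30 wide, 20 mm high lying flat, with an upright aluminium grip post (22 along the bar, 18 across, its top 62 mm above the underside) near the rear end. 0.16 kg. Origin: on the underside, below the post's axis; x along the bar to its pushing end (140 mm ahead; 30 mm behind), z up.
- stick_tip (a point): Centre of the stick's flat pushing end face, 140 mm ahead of the post axis and 10 mm above the underside; axes as the stick's.
- stick_grip (a point): Point in the grip post, 45 mm above the stick's underside, for gripping across its 18 mm width (along the stick's y).
- tall_housing: Bystander: cream cylinder like the housing, 48 mm diameter but 60 mm high. Origin: centre of underside.
- flanged_housing: Bystander: cream housing with a 62 mm wide, 8 mm thick foot flange and a 38 mm body, 40 mm high. Origin: centre of underside.
- blue_bin: Bystander: open blue parts bin 110 x 90 x 60 mm. Origin: centre of underside.
- screwdriver: Bystander: screwdriver lying on the bench.
- grease_jar: Bystander: jar, 56 mm diameter, 65 mm high. Origin: centre of underside.
- wrench: Bystander: wrench lying on the bench.
- collar: Bystander: steel collar 44 mm diameter, 14 mm high, lying flat. Origin: centre of underside.
Not all that is in view belongs to the job. What is shaped like the housing but yellow is not meant.

How it is judged:
By the outcome, as a careful person would: the job done as asked, in the order asked, and still so for the second after the job is handed in, with the robot touching nothing.
It also fails if it takes over 72 s, if anything falls off the work surface, if the arm or the gripper's body presses on something with over 40 N, if the wrist force passes 120 N, or if a joint passes its speed limit or range.

## Working session

There is one attempt and no reset: what is moved stays moved. The work goes in short steps, Python scripts to look and compute and a shell command to move; the robot and the scene stay as the last step left them, time stands still between calls to the robot, and variables do not carry over. Pictures are saved under pics/ and viewed, at most 10 in all, crops included, and the job is handed in when it is done.

```bash
mkdir -p pics
python3 - <<'E'
from cell import env
import cv2,numpy as np
o=env.get_obs();print({k:np.round(v,2).tolist() for k,v in o.items()})
for n in("top","scene"):
    s=env.snapshot(n);np.savez(f"{n}0.npz",**s);cv2.imwrite(f"pics/{n}0.png",s["color"][:,:,::-1])
    print(n,s["camera_matrix"].tolist(),np.round(s["origin"],1),np.round(s["rotation"],3).tolist())
E
```

```text
{'time_s': 0.0, 'qpos': [70.01, 5.04, 78.63, 0.0, 96.46, -5.9], 'qvel': [0.08, 0.01, 0.03, -0.01, 0.08, 0.01], 'effort': [-0.0, -35.19, -31.33, -0.0, 0.01, 0.0], 'tcp_pos': [133.65, 533.02, 249.08], 'tool_rot': [-179.87, -0.02, 165.92], 'contact_force': [-0.44, 0.94, -0.14], 'moment': [0.02, 0.02, -0.0], 'gripper_force': 0.0, 'grip_width': 85.67}
top [[411.786329158377, 0.0, 280.4748137437456], [0.0, 411.786329158377, 207.88945653174505], [0.0, 0.0, 1.0]] [ 355.9   -2.3 1338.2] [-169.21, -1.137, -89.922]
scene [[499.8362122033409, 0.0, 280.583812137478], [0.0, 499.8362122033409, 203.45303319529768], [0.0, 0.0, 1.0]] [1028.6 -664.1 1062.7] [-141.601, 0.051, 32.827]
```

View pics/top0.png

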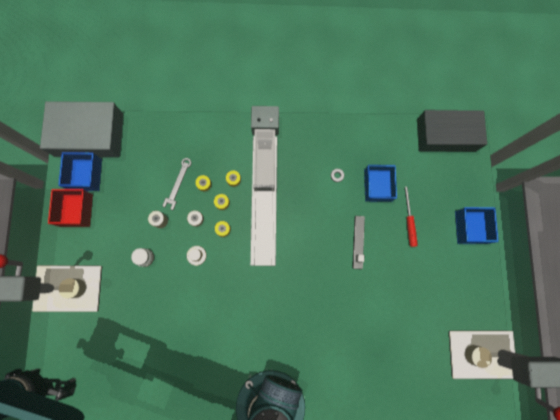

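View pics/scene0.png

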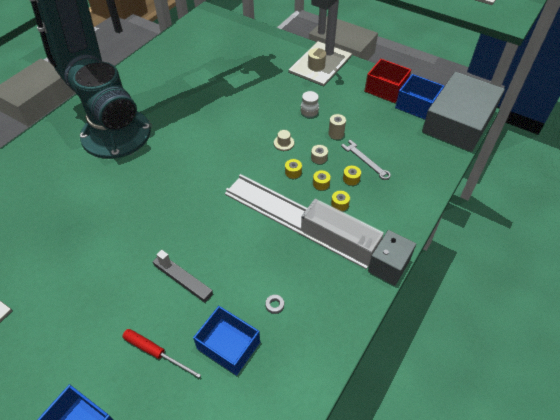

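The top view shows the short housing at about (195,218), the tall one at (157,218), the flanged one at (196,255), and the stick around (359,242) with its post at (360,258). The trough runs from (263,265) to the flap at about (264,187). The scene view agrees.

```bash
cat > h.py <<'E'
import numpy as np,cv2
from scipy.spatial.transform import Rotation as R
def cam(s):
    r=np.asarray(s["rotation"]); r=R.from_euler("xyz",r,degrees=True).as_matrix() if r.shape==(3,) else r
    return np.asarray(s["camera_matrix"]),np.asarray(s["origin"]),r
def ray(s,uv,z):
    K,o,r=cam(s);uv=np.atleast_2d(uv).astype(float)
    d=np.c_[uv,np.ones(len(uv))]@np.linalg.inv(K).T@r.T
    return o+d*((z-o[2])/d[:,2])[:,None]
def cloud(s):
    K,o,r=cam(s);h,w=s["z_map"].shape;u,v=np.meshgrid(np.arange(w),np.arange(h))
    d=np.stack([u,v,np.ones_like(u)],-1)@np.linalg.inv(K).T
    return (d*s["z_map"][...,None])@r.T+o
def proj(s,p):
    K,o,r=cam(s);c=(np.atleast_2d(p)-o)@r;q=c@K.T;return q[:,:2]/q[:,2:]
E
python3 - <<'E'
from h import *
s=dict(np.load("top0.npz"));P=cloud(s)
print("bench z",P[300,330],P[200,300])
hsv=cv2.cvtColor(s["color"],cv2.COLOR_RGB2HSV)
m=((hsv[...,1]<90)&(hsv[...,2]>70)).astype(np.uint8)
m[:, :120]=0;m[:,430:]=0;m[:100]=0;m[280:]=0
n,l,st,c=cv2.connectedComponentsWithStats(m)
for i in range(1,n):
    if st[i,4]<30: continue
    q=P[l==i];z=np.percentile(q[:,2],80)
    rc=cv2.minAreaRect(np.argwhere(l==i)[:,::-1].astype(np.float32))
    w=ray(s,cv2.boxPoints(rc),z)
    print(c[i].round(1),st[i].tolist(),"z80 %.0f"%z,"ctr",ray(s,rc[0],z)[0].round(1),"medxy",np.median(q,0).round(0),"box",w[:,:2].round(0).tolist())
for nm,(x0,x1,y0,y1) in {}.items(): pass
for y in range(100,272,6): print(y,P[y,264].round(0),P[y,255].round(0),s["color"][y,264])
E
python3 - <<'E'
import cv2
a=cv2.imread("pics/top0.png")[95:275,130:430]
cv2.imwrite("pics/top0c.png",cv2.resize(a,(800,480),interpolation=cv2.INTER_CUBIC))
E
```

```text
bench z [ 313.53301596 -186.4735694     0.48229181] [638.6027282  -93.63908264  -2.80192678]
[263.8 185.9] [249, 105, 31, 162, 4326] z80 72 ctr [668.7  27.6  72.1] medxy [671.  26.  13.] box [[417.0, 74.0], [942.0, 72.0], [941.0, -23.0], [415.0, -14.0]]
[427.5 124.6] [425, 110, 5, 34, 133] z80 81 ctr [ 867.7 -503.7   80.8] medxy [ 878. -506.   79.] box [[925.0, -501.0], [925.0, -514.0], [811.0, -506.0], [811.0, -493.0]]
[176.9 183.9] [162, 157, 30, 54, 464] z80 9 ctr [691.9 313.6   8.8] medxy [686. 316.   6.] box [[613.0, 363.0], [789.0, 304.0], [772.0, 263.0], [597.0, 323.0]]
[337.2 174.8] [330, 168, 15, 15, 161] z80 15 ctr [ 720.7 -216.5   14.6] medxy [ 722. -218.   11.] box [[745.0, -194.0], [745.0, -241.0], [697.0, -239.0], [697.0, -193.0]]
[232.5 177. ] [230, 174, 6, 7, 34] z80 34 ctr [706.4 128.9  33.9] medxy [707. 129.  32.] box [[716.0, 137.0], [717.0, 121.0], [696.0, 120.0], [696.0, 137.0]]
[202.4 181.8] [200, 179, 6, 7, 32] z80 35 ctr [688.6 225.6  35. ] medxy [689. 226.  33.] box [[699.0, 234.0], [699.0, 218.0], [679.0, 217.0], [679.0, 233.0]]
[407.6 203.3] [404, 186, 11, 
[... 2084 characters left out ...]
 55.  26.] [105 105  99]
196 [649.  26.   7.] [648.  56.  11.] [214 210 203]
202 [631.  26.  -0.] [628.  55.  14.] [216 212 205]
208 [609.  26.   5.] [607.  55.  18.] [214 209 203]
214 [589.  26.   6.] [587.  55.  16.] [214 209 203]
220 [569.  25.   5.] [569.  55.   5.] [217 212 206]
226 [549.  25.  11.] [549.  55.   8.] [214 209 202]
232 [529.  25.   8.] [530.  54.   3.] [215 211 204]
238 [510.  25.   5.] [510.  54.   3.] [213 210 202]
244 [490.  25.   8.] [491.  54.   5.] [214 211 204]
250 [471.  25.   8.] [471.  54.   4.] [216 212 205]
256 [452.  24.   3.] [452.  53.   5.] [216 212 205]
262 [433.  24.   3.] [433.  53.   3.] [214 210 203]
268 [414.  24.   0.] [414.  53.  -1.] [ 79 132  99]
```

View pics/top0c.png

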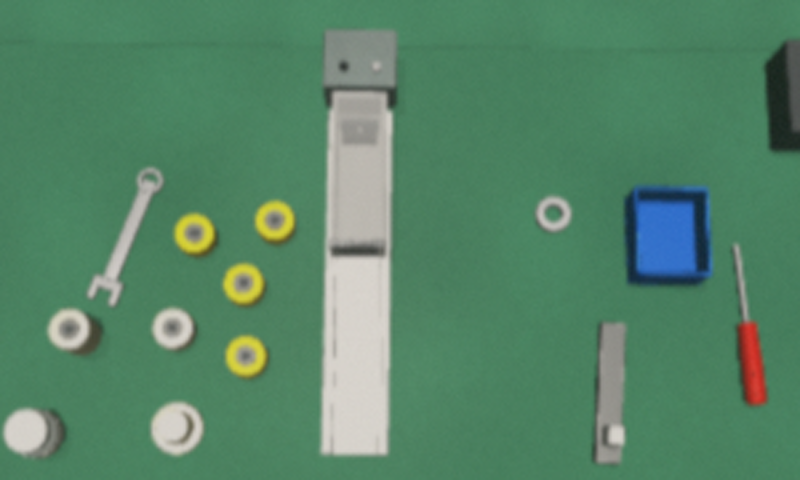

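```bash
python3 -m jog '[[0.068,[0,0,0],-7.04],[0.068,[0,0,0],-7.04],[0.068,[-0.04,-0.026,0],0],[0.068,[-0.04,-0.026,0],0],[0.068,[-0.04,-0.026,0],0]]' 30; python3 -m jog '[[0.068,[-0.04,-0.026,0],0],[0.068,[-0.04,-0.026,0],0],[0.068,[-0.04,-0.026,0],0],[0.068,[-0.04,-0.026,0],0],[0.068,[-0.04,-0.026,0],0]]';  python3 -m jog '[[0.068,[-0.04,-0.026,0],0],[0.068,[-0.04,-0.026,0],0],[0.068,[0,0,0],0]]'
python3 - <<'E'
from h import *
from cell import env
s=env.snapshot("wrist");np.savez("w1.npz",**s);cv2.imwrite("pics/w1.png",s["color"][:,:,::-1])
print(s["origin"],s["rotation"],env.get_obs()["tcp_pos"])
E
```

```text
time_s: 0.6
tcp_pos: [254.5, 454.5, 249.7]
tool_rot: [-180.0, -0.0, -179.9]
contact_force: [0.7, -0.7, -0.0]
grip_width: 67.8
gripper_force: 0.0
time_s: 1.1
tcp_pos: [455.0, 324.0, 249.8]
tool_rot: [-180.0, -0.0, 180.0]
contact_force: [0.5, 1.4, -0.1]
grip_width: 68.0
gripper_force: 0.0
time_s: 1.4
tcp_pos: [537.7, 269.2, 248.2]
tool_rot: [-179.8, -0.0, 179.6]
contact_force: [0.1, 0.3, 0.0]
grip_width: 68.2
gripper_force: 0.0
[461.49268155 270.13556017 371.9644321 ] [1.62695413e+02 1.40143587e-01 8.96177578e+01] [535.4729019  271.27212028 248.59671552]
```

View pics/w1.png

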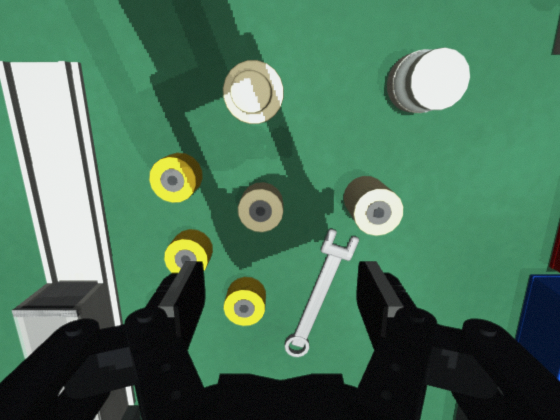

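The wrist view shows the short cream housing with its grey disc at about (261,210). The tall one is at (378,212), the yellow ones to the left, and the trough is at the far left.

Run:
```python
from h import *
s=dict(np.load("w1.npz"));P=cloud(s)
print(ray(s,[[261,210]],32),P[205:216,255:267].reshape(-1,3).mean(0))
# top points by depth
q=P.reshape(-1,3);m=(abs(q[:,0]-572)<45)&(abs(q[:,1]-247)<45)&(q[:,2]>27)&(q[:,2]<40);print(m.sum(),q[m].mean(0),q[m].min(0),q[m].max(0))
# trough: rows' wall edges on bench/wall planes -> direction
g=cv2.cvtColor(s["color"],cv2.COLOR_RGB2GRAY)
for r in (80,140,200,250):
    x=np.flatnonzero(np.abs(np.diff(g[r,:130].astype(int)))>25);print(r,x.tolist(),ray(s,np.c_[x,np.full(len(x),r)],16)[:,:2].round(0).tolist())
```

```text
[[570.9661322  248.29057551  32.        ]] [569.88234204 247.99263732  35.3821453 ]
1559 [570.52729272 247.37743815  32.14966863] [547.65773404 223.93585669  27.06204585] [595.0499134  270.29976626  34.78867432]
80 [0, 5, 6, 7, 12, 13, 14, 66, 67, 68, 72, 73, 79, 80, 83] [[441.0, -6.0], [441.0, -1.0], [441.0, 0.0], [441.0, 1.0], [441.0, 6.0], [441.0, 7.0], [441.0, 8.0], [441.0, 59.0], [441.0, 60.0], [441.0, 61.0], [441.0, 65.0], [441.0, 66.0], [441.0, 72.0], [441.0, 73.0], [441.0, 76.0]]
140 [13, 14, 19, 20, 26, 27, 77, 78, 82, 83, 89, 90, 93] [[499.0, -7.0], [499.0, -6.0], [499.0, -1.0], [499.0, 0.0], [499.0, 7.0], [499.0, 8.0], [499.0, 59.0], [499.0, 60.0], [499.0, 64.0], [499.0, 65.0], [499.0, 72.0], [499.0, 73.0], [499.0, 76.0]]
200 [26, 27, 32, 33, 38, 39, 40, 87, 88, 89, 92, 93, 99, 100, 102] [[563.0, -8.0], [563.0, -7.0], [563.0, -2.0], [563.0, -1.0], [563.0, 5.0], [563.0, 6.0], [563.0, 7.0], [564.0, 58.0], [564.0, 59.0], [564.0, 60.0], [564.0, 64.0], [564.0, 65.0], [564.0, 71.0], [564.0, 72.0], [564.0, 75.0]]
250 [38, 39, 44, 45, 49, 50, 51, 96, 97, 101, 102, 107, 108, 111] [[623.0, -8.0], [623.0, -7.0], [623.0, -1.0], [623.0, -0.0], [623.0, 5.0], [623.0, 6.0], [623.0, 7.0], [623.0, 58.0], [623.0, 59.0], [623.0, 64.0], [623.0, 65.0], [623.0, 71.0], [623.0, 72.0], [623.0, 75.0]]
```

```bash
python3 -m jog '[[0.068,[-0.036,-0.0245,0],0],[0.068,[0,0,0.04],0],[0.068,[0,0,0.04],0],[0.068,[0,0,0.04],0],[0.068,[0,0,0],0]]'
python3 - <<'E'
from h import *
from cell import env
s=env.snapshot("wrist");P=cloud(s)
print(env.get_obs()["tcp_pos"],s["origin"])
q=P.reshape(-1,3);m=(abs(q[:,0]-572)<40)&(abs(q[:,1]-247)<40)&(q[:,2]>26)&(q[:,2]<40);print(m.sum(),q[m].mean(0),q[m].min(0),q[m].max(0))
cv2.imwrite("pics/w2.png",s["color"][:,:,::-1])
E
```

```text
time_s: 1.95
tcp_pos: [564.3, 248.6, 122.3]
tool_rot: [-179.7, -0.9, -179.9]
contact_force: [-1.2, -0.5, -0.7]
grip_width: 67.8
gripper_force: 0.0
[566.53918677 249.20250664 126.60815818] [489.85918883 248.9754854  247.1277083 ]
3724 [570.15208381 247.03030555  32.10780018] [547.68889805 223.61453899  26.00104388] [595.5275625  270.36676384  34.56481665]
```

View pics/w2.png

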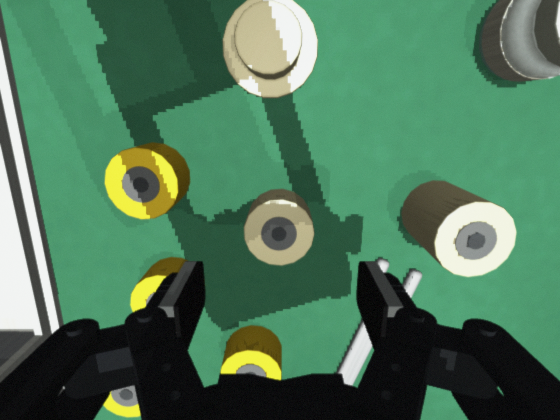

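The housing's disc is at (279,234), centred between the fingers at columns ~205 and ~358, with clear space for both.

```bash
python3 -m jog '[[0.068,[-0.002,-0.0015,0.03],0],[0.068,[0,0,0.03],0],[0.068,[0,0,0.02],0],[0.068,[0,0,0],0],[0.068,[0,0,0],0]]'; python3 -m jog '[[0.068,[0,0,0],0]]'
python3 -c "
from cell import env
for i in range(3): env.snapshot('wrist'); print(env.get_obs()['tcp_pos'])"
```

```text
time_s: 2.5
tcp_pos: [573.1, 248.5, 53.3]
tool_rot: [179.9, 0.2, -180.0]
contact_force: [-0.1, 0.0, 1.9]
grip_width: 68.5
gripper_force: 0.0
time_s: 2.6
tcp_pos: [573.7, 248.5, 54.0]
tool_rot: [179.9, 0.3, -180.0]
contact_force: [-0.6, 0.3, 0.5]
grip_width: 67.9
gripper_force: 0.0
[573.57251948 248.3452808   53.68762873]
[573.30617172 248.14097764  53.19135433]
[572.96324616 247.96819267  52.60150902]
```

```bash
python3 -m jog '[[0.068,[0,0,0.018],0],[0.068,[0,0,0],0],[0.068,[0,0,0],0],[0.068,[0,0,0],0],[0.04,[0,0,0],0]]' 30; python3 -m jog '[[0.04,[0,0,0],0],[0.04,[0,0,0],0],[0.04,[0,0,0],0],[0.04,[0,0,0],0]]' 30
```

```text
time_s: 3.25
tcp_pos: [572.4, 247.6, 33.3]
tool_rot: [180.0, 0.1, 180.0]
contact_force: [0.1, 0.6, 0.7]
grip_width: 54.9
gripper_force: 0.0
time_s: 3.65
tcp_pos: [572.5, 247.6, 33.5]
tool_rot: [180.0, 0.1, 180.0]
contact_force: [0.2, -0.3, 5.9]
grip_width: 46.8
gripper_force: 32.1
```

```bash
python3 -m jog '[[0.04,[0,0,-0.03],0],[0.04,[0,0,-0.03],0],[0.04,[0,0,-0.03],0],[0.04,[-0.007,-0.04,0],0],[0.04,[-0.007,-0.04,0],0]]'; python3 -m jog '[[0.04,[-0.007,-0.04,0],0],[0.04,[-0.007,-0.04,0],0],[0.04,[-0.007,-0.04,0],0],[0.04,[-0.003,-0.021,0],0],[0.04,[0,0,0],0]]'; python3 -m jog '[[0.04,[0,0,0],0],[0.04,[0,0,0],0],[0.04,[0,0,0],0]]'
python3 - <<'E'
from h import *
from cell import env
s=env.snapshot("wrist");np.savez("w3.npz",**s)
print(env.get_obs()["tcp_pos"],s["origin"],s["rotation"])
cv2.imwrite("pics/w3.png",s["color"][:,:,::-1])
E
```

```text
time_s: 4.15
tcp_pos: [585.8, 167.8, 122.6]
tool_rot: [180.0, 0.1, -179.8]
contact_force: [0.1, -0.1, -3.0]
grip_width: 46.0
gripper_force: 32.0
time_s: 4.65
tcp_pos: [609.2, 23.2, 120.4]
tool_rot: [-180.0, -0.2, 179.7]
contact_force: [-0.2, 0.7, -2.1]
grip_width: 46.8
gripper_force: 32.1
time_s: 4.95
tcp_pos: [609.5, 27.8, 121.9]
tool_rot: [180.0, -0.0, -179.9]
contact_force: [-0.5, 0.5, -2.2]
grip_width: 46.4
gripper_force: 32.1
[609.52488012  27.75217134 122.02861487] [533.23176214  27.6224677  245.59265156] [ 1.62700383e+02 -5.47066812e-02  9.01335128e+01]
```

View pics/w3.png

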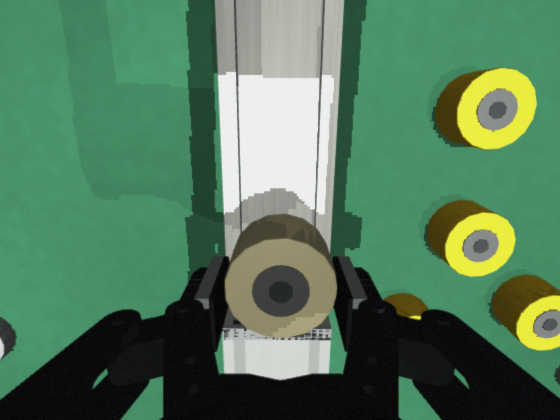

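The held housing is at (280,290), over the trough. The trough's inner lines run near columns 238 and 320, and the hood's front edge lies at rows 320–340.

Run:
```python
from h import *
s=dict(np.load("w3.npz"));g=cv2.GaussianBlur(cv2.cvtColor(s["color"],cv2.COLOR_RGB2GRAY),(1,3),0).astype(int);P=cloud(s)
hsv=cv2.cvtColor(s["color"],cv2.COLOR_RGB2HSV)
for r in (10,40,70,90,120,150,180,200):
    w=np.flatnonzero((hsv[r,180:380,1]<60))+180
    row=g[r];i=[a+1 for a in range(222,345) if row[a+1]<row[a-1]-25 and row[a+1]<row[a+3]-25]
    e=[w.min(),w.max()+1]
    print(r,e,ray(s,[[a,r] for a in e],16)[:,:2].round(1).tolist(),i,ray(s,[[a,r] for a in i],6)[:,:2].round(1).tolist() if i else "")
for c in (226,228,327,329,280): print(c,[(r,P[r,c].round(0).tolist(),g[r,c]) for r in range(300,352,4)])
```

```text
10 [np.int64(215), np.int64(344)] [[481.8, -11.3], [481.6, 65.7]] [234, 235, 323] [[479.5, -1.2], [479.5, -0.6], [479.4, 54.3]]
40 [np.int64(216), np.int64(342)] [[498.1, -11.6], [497.9, 65.4]] [235, 236, 321, 322] [[496.5, -1.2], [496.5, -0.6], [496.4, 53.7], [496.4, 54.3]]
70 [np.int64(217), np.int64(340)] [[515.2, -11.9], [515.0, 65.2]] [236, 237, 320, 321] [[514.4, -1.2], [514.4, -0.5], [514.2, 53.7], [514.2, 54.4]]
90 [np.int64(218), np.int64(339)] [[527.0, -11.9], [526.9, 65.2]] [236, 237, 319, 320] [[526.7, -1.7], [526.7, -1.0], [526.6, 53.5], [526.6, 54.2]]
120 [np.int64(219), np.int64(338)] [[545.6, -12.2], [545.4, 65.5]] [237, 238, 318, 319] [[546.1, -1.7], [546.1, -1.0], [546.0, 53.5], [546.0, 54.2]]
150 [np.int64(221), np.int64(336)] [[565.1, -11.9], [564.9, 65.2]] [238, 239, 317, 318] [[566.4, -1.7], [566.4, -1.0], [566.3, 53.5], [566.3, 54.2]]
180 [np.int64(222), np.int64(334)] [[585.6, -12.2], [585.5, 64.8]] [239, 240, 316, 317] [[587.9, -1.7], [587.9, -1.0], [587.8, 53.5], [587.8, 54.3]]
200 [np.int64(223), np.int64(333)] [[600.0, -12.2], [599.8, 64.9]] [240, 315, 316
[... 2158 characters left out ...]
), (340, [673.0, 58.0, 71.0], np.int64(152)), (344, [676.0, 58.0, 70.0], np.int64(209)), (348, [679.0, 58.0, 71.0], np.int64(201))]
280 [(300, [613.0, 28.0, 121.0], np.int64(40)), (304, [615.0, 28.0, 121.0], np.int64(61)), (308, [617.0, 28.0, 120.0], np.int64(62)), (312, [619.0, 28.0, 121.0], np.int64(63)), (316, [621.0, 28.0, 121.0], np.int64(84)), (320, [623.0, 28.0, 120.0], np.int64(136)), (324, [625.0, 28.0, 120.0], np.int64(134)), (328, [628.0, 28.0, 120.0], np.int64(151)), (332, [629.0, 28.0, 120.0], np.int64(158)), (336, [631.0, 28.0, 121.0], np.int64(157)), (340, [674.0, 28.0, 70.0], np.int64(198)), (344, [676.0, 28.0, 71.0], np.int64(214)), (348, [678.0, 28.0, 71.0], np.int64(213))]
```

```bash
python3 -m jog '[[0.04,[-0.021,-0.0017,0],0],[0.04,[0,0,0.025],0],[0.04,[0,0,0.025],0],[0.04,[0,0,0.02],0],[0.04,[0,0,0],0]]'; python3 -m jog '[[0.04,[0,0,0],0],[0.04,[0,0,0],0],[0.04,[0,0,0],0],[0.04,[0,0,0],0]]';  python3 -m jog '[[0.04,[0,0,0.004],0],[0.04,[0,0,0.003],0],[0.04,[0,0,0.002],0],[0.04,[0,0,0.001],0],[0.04,[0,0,0],0]]'
```

```text
time_s: 5.5
tcp_pos: [627.8, 25.8, 48.0]
tool_rot: [180.0, -0.5, -179.9]
contact_force: [-0.4, -0.4, -2.9]
grip_width: 46.6
gripper_force: 32.0
time_s: 5.9
tcp_pos: [631.6, 24.8, 53.9]
tool_rot: [-180.0, 0.2, -180.0]
contact_force: [0.5, 0.2, -1.7]
grip_width: 46.5
gripper_force: 32.1
time_s: 6.4
tcp_pos: [630.6, 24.8, 41.8]
tool_rot: [180.0, -0.0, 180.0]
contact_force: [0.9, -0.4, -2.1]
grip_width: 46.9
gripper_force: 32.1
```

```bash
python3 -m jog '[[0.04,[0,0.001,0.001],0],[0.04,[0,0,0],0],[0.04,[0,0,0.001],0],[0.04,[0,0,0],0],[0.04,[0,0,0],0]]'; python3 -m jog '[[0.04,[0,0,0.0005],0],[0.04,[0,0,0],0],[0.04,[0,0,0],0]]'
```

```text
time_s: 6.9
tcp_pos: [630.8, 25.8, 40.3]
tool_rot: [180.0, -0.0, 180.0]
contact_force: [-0.8, 0.4, -2.5]
grip_width: 46.8
gripper_force: 32.1
time_s: 7.2
tcp_pos: [630.8, 25.8, 39.8]
tool_rot: [180.0, 0.0, 180.0]
contact_force: [-0.6, 0.6, -1.5]
grip_width: 46.6
gripper_force: 32.1
```

```bash
python3 -m jog '[[0.04,[0,0,0.0007],0],[0.04,[0,0,0],0],[0.04,[0,0,0],0]]'; python3 -m jog '[[0.04,[0,0,0.0007],0],[0.04,[0,0,0],0],[0.04,[0,0,0],0]]'
```

```text
time_s: 7.5
tcp_pos: [630.9, 25.8, 39.5]
tool_rot: [180.0, 0.0, 180.0]
contact_force: [-0.9, 0.2, -0.4]
grip_width: 46.5
gripper_force: 32.3
time_s: 7.8
tcp_pos: [630.9, 25.8, 39.5]
tool_rot: [-180.0, 0.0, -180.0]
contact_force: [-3.3, 0.8, 6.3]
grip_width: 46.9
gripper_force: 32.8
```

Contact. Release by opening moderately, rise, and head for the stick.

```bash
python3 -m jog '[[0.066,[0,0,0],0],[0.066,[0,0,0],0],[0.066,[0,0,0],0],[0.066,[0,0,0],0],[0.066,[0,0,-0.02],0]]'; python3 -m jog '[[0.066,[0,0,-0.04],0],[0.066,[0,0,-0.04],0],[0.066,[0,0,-0.04],0],[0.066,[0.04,-0.03,0],0],[0.066,[0.04,-0.03,0],0]]'; python3 -m jog '[[0.066,[0.04,-0.04,0],0],[0.066,[0.04,-0.04,0],0],[0.066,[0.04,-0.04,0],0],[0.066,[0,-0.04,0],0],[0.066,[0,-0.03,0],0]]'; python3 -m jog '[[0.066,[0,0,0],0],[0.066,[0,0,0],0],[0.066,[0,0,0],0]]'
python3 - <<'E'
from h import *
from cell import env
s=env.snapshot("wrist");np.savez("w4.npz",**s)
t=env.snapshot("top");np.savez("t4.npz",**t)
print(env.get_obs()["tcp_pos"],s["origin"],s["rotation"])
a=cv2.resize(t["color"][150:275,200:400],(560,350),interpolation=cv2.INTER_CUBIC)
im=cv2.resize(np.vstack([s["color"],a]),(436,600));cv2.imwrite("pics/w4.png",im[:,:,::-1])
E
```

```text
time_s: 8.3
tcp_pos: [628.4, 25.9, 54.7]
tool_rot: [180.0, -0.4, 180.0]
contact_force: [-0.0, -0.6, -1.0]
grip_width: 66.4
gripper_force: 0.0
time_s: 8.8
tcp_pos: [551.7, -34.6, 180.6]
tool_rot: [-179.9, 0.3, -179.9]
contact_force: [-0.5, -1.2, 0.4]
grip_width: 66.1
gripper_force: 0.0
time_s: 9.3
tcp_pos: [443.4, -212.1, 178.6]
tool_rot: [-180.0, 0.1, 179.9]
contact_force: [0.2, -0.0, 0.4]
grip_width: 66.2
gripper_force: 0.0
time_s: 9.6
tcp_pos: [444.8, -209.5, 178.3]
tool_rot: [180.0, -0.0, -180.0]
contact_force: [-0.7, 0.4, -0.7]
grip_width: 65.9
gripper_force: 0.0
[ 444.98003554 -209.22338576  178.32649979] [ 368.54515033 -209.65050845  301.92433972] [ 1.62659474e+02 -6.85125489e-02  9.00778974e+01]
```

View pics/w4.png

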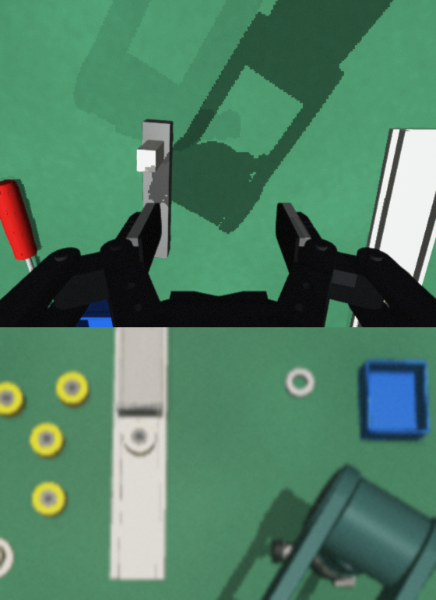

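The housing stands in the trough right in front of the flap. In the wrist view the stick's bar runs down the left, with its post top at about (190,201) full-scale.

Run:
```python
from h import *
s=dict(np.load("w4.npz"));P=cloud(s);q=P.reshape(-1,3)
m=(abs(q[:,0]-430)<40)&(abs(q[:,1]+280)<30)&(q[:,2]>58)&(q[:,2]<68)
r=cv2.minAreaRect(q[m][:,:2].astype(np.float32));print("post",m.sum(),q[m].mean(0),r,q[m].min(0),q[m].max(0))
m=(abs(q[:,0]-500)<110)&(abs(q[:,1]+280)<40)&(q[:,2]>16)&(q[:,2]<24)
r=cv2.minAreaRect(q[m][:,:2].astype(np.float32));print("bar",m.sum(),r,cv2.boxPoints(r).round(0).tolist())
d=cv2.fitLine(q[m][:,:2].astype(np.float32),cv2.DIST_HUBER,0,.01,.01).ravel();print(d,np.degrees(np.arctan2(d[1],d[0])))
hsv=cv2.cvtColor(s["color"],cv2.COLOR_RGB2HSV)
w=((hsv[...,2]>215)&(hsv[...,1]<40)).astype(np.uint8);w[:,300:]=0;w[240:]=0
c=max(cv2.findContours(w,0,2)[0],key=cv2.contourArea);print(cv2.boundingRect(c),ray(s,cv2.boxPoints(cv2.minAreaRect(c)),62).round(1).tolist())
for rr in (160,180,240,260,280):
    g=np.flatnonzero(hsv[rr,150:260,1]<70)+150; print(rr,g.min(),g.max(),ray(s,[[g.min(),rr],[g.max()+1,rr]],20)[:,:2].round(1).tolist())
```

```text
post 735 [ 442.57292471 -277.22775022   61.8453964 ] ((443.1929626464844, -277.4520263671875), (17.905397415161133, 22.48111343383789), 85.0987319946289) [ 431.61214951 -287.08032302   58.01834921] [ 454.39007581 -268.14950554   63.63865678]
bar 3457 ((498.03167724609375, -281.77972412109375), (30.484989166259766, 170.3778839111328), 85.81900024414062) [[412.0, -291.0], [582.0, -303.0], [584.0, -273.0], [414.0, -260.0]]
[ 9.9982643e-01 -1.8631808e-02  4.9140723e+02 -2.7532742e+02] -1.0675856
(176, 192, 23, 28) [[432.4, -285.1, 62.0], [432.4, -269.1, 62.0], [453.2, -270.6, 62.0], [453.2, -287.0, 62.0]]
160 183 220 [[416.1, -290.0], [416.1, -258.5]]
180 183 220 [[433.1, -291.5], [433.1, -259.4]]
240 184 219 [[487.8, -295.1], [487.8, -263.0]]
260 184 218 [[507.5, -296.8], [507.5, -264.9]]
280 166 218 [[527.9, -315.1], [527.9, -266.0]]
```

```bash
python3 -m jog '[[0.05,[0.002,-0.034,0],0],[0.05,[0,-0.034,0],0],[0.05,[0,0,0.03],4.2],[0.05,[0,0,0.03],0],[0.05,[0,0,0],0]]'; python3 -m jog '[[0.05,[0,0,0],0],[0.05,[0,0,0],0],[0.05,[0,0,0],0]]'
python3 - <<'E'
from h import *
from cell import env
s=env.snapshot("wrist");o=env.get_obs()
print(o["tcp_pos"],o["tool_rot"]);P=cloud(s);q=P.reshape(-1,3)
m=(abs(q[:,0]-443)<20)&(abs(q[:,1]+277)<20)&(q[:,2]>58)&(q[:,2]<66)
r=cv2.minAreaRect(q[m][:,:2].astype(np.float32));print("post",m.sum(),r,q[m].min(0),q[m].max(0))
m=(abs(q[:,0]-500)<110)&(abs(q[:,1]+280)<40)&(q[:,2]>16)&(q[:,2]<24)
r=cv2.minAreaRect(q[m][:,:2].astype(np.float32));print("bar",m.sum(),r)
E
```

```text
time_s: 10.2
tcp_pos: [440.4, -275.6, 113.5]
tool_rot: [179.7, -0.5, 175.9]
contact_force: [-1.2, 0.5, 0.3]
grip_width: 50.3
gripper_force: 0.0
time_s: 10.5
tcp_pos: [443.9, -278.7, 120.6]
tool_rot: [-179.9, 0.2, 175.8]
contact_force: [0.1, -0.1, -0.2]
grip_width: 49.9
gripper_force: 0.0
[ 443.7300365  -278.6407187   120.35653293] [-1.79890543e+02  1.71468682e-01  1.75833822e+02]
post 1156 ((443.0790100097656, -277.8965759277344), (17.847793579101562, 22.666847229003906), 86.42708587646484) [ 431.2885499  -287.12487339   58.03611404] [ 454.64833594 -268.3566505    63.86424773]
bar 6702 ((498.0282287597656, -281.8873291015625), (30.14127540588379, 170.3287811279297), 85.88809204101562)
```

```bash
python3 -m jog '[[0.05,[0,0.001,0.03],0],[0.05,[0,0,0.025],0],[0.05,[0,0,0.01],0],[0.05,[0,0,0.008],0],[0.05,[0,0,0],0]]'; python3 -m jog '[[0.05,[0,0,0],0],[0.05,[0,0,0],0],[0.05,[0,0,0],0],[0.01,[0,0,0],0],[0.01,[0,0,0],0]]' 80;  python3 -m jog '[[0.01,[0,0,0],0],[0.01,[0,0,0],0],[0.01,[0,0,0],0],[0.01,[0,0,0],0],[0.01,[0,0,0],0]]'
```

```text
time_s: 11.05
tcp_pos: [442.8, -277.2, 45.2]
tool_rot: [180.0, -0.0, 175.8]
contact_force: [-0.4, 0.4, 0.5]
grip_width: 50.1
gripper_force: 0.0
time_s: 11.55
tcp_pos: [442.9, -277.4, 45.7]
tool_rot: [-180.0, 0.0, 175.8]
contact_force: [-0.0, -0.5, -0.4]
grip_width: 21.7
gripper_force: 0.0
time_s: 12.05
tcp_pos: [443.1, -277.6, 45.8]
tool_rot: [-180.0, 0.0, 175.8]
contact_force: [0.7, -0.2, 3.4]
grip_width: 17.4
gripper_force: 78.9
```

```bash
python3 -m jog '[[0.01,[0,0,-0.02],0],[0.01,[0,0,-0.03],-2.1],[0.01,[0,0,-0.03],-2.1],[0.01,[0,0.04,0],0],[0.01,[0,0.04,0],0]]'; python3 -m jog '[[0.01,[0,0.04,0],0],[0.01,[0,0.04,0],0],[0.01,[0,0.04,0],0],[0.01,[0,0.04,0],0],[0.01,[0,0.04,0],0]]';  python3 -m jog '[[0.01,[-0.009,0.024,0],0],[0.01,[0,0,0],0],[0.01,[0,0,0],0],[0.01,[0,0,0],0],[0.01,[0,0,0],0]]'
python3 - <<'E'
from h import *
from cell import env
s=env.snapshot("wrist");o=env.get_obs()
print(o["tcp_pos"],o["tool_rot"]);cv2.imwrite("pics/w5.png",s["color"][:,:,::-1])
q=cloud(s).reshape(-1,3)
for lo,hi in((35,42),(60,76)):
    m=(q[:,0]>465)&(q[:,0]<700)&(abs(q[:,1]-27)<40)&(q[:,2]>lo)&(q[:,2]<hi)
    if m.sum(): print(lo,m.sum(),np.percentile(q[m],[2,50,98],axis=0).round(1).tolist())
E
```

```text
time_s: 12.55
tcp_pos: [442.8, -197.1, 125.7]
tool_rot: [180.0, 0.0, 179.8]
contact_force: [1.3, 1.0, -2.3]
grip_width: 17.2
gripper_force: 78.6
time_s: 13.05
tcp_pos: [441.6, 4.4, 124.2]
tool_rot: [180.0, -0.1, 180.0]
contact_force: [1.1, 0.3, -0.6]
grip_width: 17.1
gripper_force: 78.6
time_s: 13.55
tcp_pos: [451.5, 25.8, 125.0]
tool_rot: [-180.0, -0.1, 179.9]
contact_force: [-0.5, 0.1, -1.9]
grip_width: 17.2
gripper_force: 78.7
[451.61205294  25.80173436 125.16483171] [-1.79997649e+02 -3.00013918e-02  1.79897222e+02]
```

View pics/w5.png

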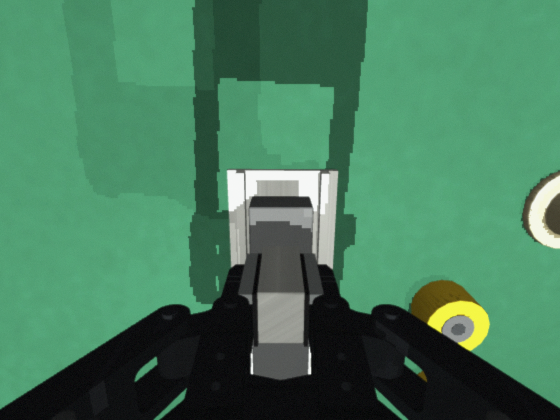

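The stick is centred over the trough: its bar spans columns 249–313, between the inner lines at 245 and 319. Lower it.

```bash
python3 -m jog '[[0.01,[0,0,0.03],0],[0.01,[0,0,0.025],0],[0.01,[0,0,0.012],0],[0.01,[0,0,0.003],0],[0.01,[0,0,0],0]]'; python3 -m jog '[[0.01,[0,0,0],0],[0.01,[0,0,0],0],[0.01,[0,0,0.001],0],[0.01,[0,0,0],0],[0.01,[0,0,0],0]]';  python3 -m jog '[[0.01,[0,0,0.001],0],[0.01,[0,0,0],0],[0.01,[0,0,0],0]]'
```

```text
time_s: 14.1
tcp_pos: [452.0, 26.4, 55.6]
tool_rot: [180.0, 0.0, 180.0]
contact_force: [0.4, 0.1, -1.1]
grip_width: 17.1
gripper_force: 78.8
time_s: 14.6
tcp_pos: [451.9, 26.8, 54.6]
tool_rot: [180.0, 0.0, -180.0]
contact_force: [0.6, -0.1, -1.4]
grip_width: 17.1
gripper_force: 78.8
time_s: 14.9
tcp_pos: [451.8, 26.7, 53.3]
tool_rot: [180.0, -0.0, 180.0]
contact_force: [-0.7, 0.1, -1.9]
grip_width: 17.0
gripper_force: 78.8
```

```bash
python3 -m jog '[[0.01,[0,0,0.001],0],[0.01,[-0.005,0,0],0],[0.01,[-0.004,0,0],0],[0.01,[-0.004,0,0],0],[0.01,[-0.004,0,0],0]]'; python3 -m jog '[[0.01,[-0.004,0,0],0],[0.01,[-0.004,0,0],0],[0.01,[-0.004,0,0],0],[0.01,[-0.004,0,0],0],[0.01,[-0.004,0,0],0]]';  python3 -m jog '[[0.01,[-0.005,0,0],0],[0.01,[-0.005,0,0],0],[0.01,[-0.005,0,0],0],[0.01,[-0.005,0,0],0],[0.01,[-0.005,0,0],0]]'
```

```text
time_s: 15.4
tcp_pos: [468.8, 26.7, 52.3]
tool_rot: [180.0, -0.1, 180.0]
contact_force: [-1.6, -0.0, -1.3]
grip_width: 16.7
gripper_force: 78.8
time_s: 15.9
tcp_pos: [488.6, 26.7, 52.2]
tool_rot: [180.0, -0.1, 180.0]
contact_force: [-4.4, 0.7, -1.0]
grip_width: 17.1
gripper_force: 79.0
time_s: 16.4
tcp_pos: [513.6, 26.8, 52.2]
tool_rot: [180.0, -0.1, -180.0]
contact_force: [-5.5, 0.3, 0.4]
grip_width: 17.1
gripper_force: 79.0
```

```bash
python3 -m jog '[[0.01,[-0.005,0,0],0],[0.01,[-0.005,0,0],0],[0.01,[-0.005,0,0],0],[0.01,[-0.005,0,0],0],[0.01,[-0.005,0,0],0]]'; python3 -m jog '[[0.01,[-0.005,0,0],0],[0.01,[-0.005,0,0],0],[0.01,[-0.005,0,0],0],[0.01,[-0.004,0,0],0],[0.01,[-0.003,0,0],0]]';  python3 -m jog '[[0.01,[-0.003,0,0],0],[0.01,[-0.003,0,0],0],[0.01,[-0.003,0,0],0],[0.01,[-0.003,0,0],0],[0.01,[-0.003,0,0],0]]'; python3 -m jog '[[0.01,[-0.001,0,0],0],[0.01,[-0.001,0,0],0],[0.01,[-0.001,0,0],0]]'
```

```text
time_s: 16.9
tcp_pos: [539.1, 26.7, 52.2]
tool_rot: [180.0, -0.0, 180.0]
contact_force: [-4.6, 0.2, -1.7]
grip_width: 17.3
gripper_force: 78.9
time_s: 17.4
tcp_pos: [561.2, 26.7, 52.3]
tool_rot: [180.0, -0.0, 180.0]
contact_force: [-2.9, 0.3, -1.9]
grip_width: 17.3
gripper_force: 78.7
time_s: 17.9
tcp_pos: [576.4, 26.7, 52.4]
tool_rot: [180.0, 0.0, 180.0]
contact_force: [-2.9, 0.2, -3.3]
grip_width: 16.7
gripper_force: 79.0
time_s: 18.2
tcp_pos: [578.8, 26.7, 52.4]
tool_rot: [180.0, -0.0, 180.0]
contact_force: [-2.7, 0.3, -3.6]
grip_width: 16.9
gripper_force: 79.0
```

Run:
```python
from h import *
from cell import env
s=dict(np.load("top0.npz"));t=env.snapshot("top")
for n,a in(("0",s),("now",t)):
    for c in (260,265): print(n,c,[(r,int(a["color"][r,c].mean())) for r in range(134,172,1)])
print(ray(s,[[265,r] for r in (140,144,148,150,152)],35).round(0).tolist())
```

```text
0 260 [(134, 157), (135, 158), (136, 158), (137, 161), (138, 163), (139, 161), (140, 153), (141, 147), (142, 146), (143, 145), (144, 145), (145, 144), (146, 143), (147, 141), (148, 147), (149, 166), (150, 178), (151, 181), (152, 180), (153, 182), (154, 181), (155, 181), (156, 182), (157, 182), (158, 182), (159, 182), (160, 182), (161, 183), (162, 181), (163, 181), (164, 181), (165, 182), (166, 182), (167, 181), (168, 184), (169, 183), (170, 183), (171, 182)]
0 265 [(134, 157), (135, 158), (136, 157), (137, 161), (138, 164), (139, 159), (140, 154), (141, 149), (142, 152), (143, 157), (144, 154), (145, 147), (146, 142), (147, 141), (148, 147), (149, 166), (150, 178), (151, 182), (152, 183), (153, 183), (154, 184), (155, 183), (156, 184), (157, 182), (158, 182), (159, 183), (160, 183), (161, 182), (162, 182), (163, 182), (164, 182), (165, 182), (166, 183), (167, 182), (168, 182), (169, 182), (170, 181), (171, 182)]
now 260 [(134, 164), (135, 164), (136, 164), (137, 169), (138, 174), (139, 168), (140, 160), (141, 154), (142, 152), (143, 150), (144, 151), (145, 149), (146, 148), (147, 149
[... 161 characters left out ...]
61, 186), (162, 186), (163, 184), (164, 180), (165, 180), (166, 178), (167, 176), (168, 182), (169, 184), (170, 187), (171, 183)]
now 265 [(134, 164), (135, 165), (136, 167), (137, 167), (138, 171), (139, 168), (140, 159), (141, 157), (142, 161), (143, 164), (144, 160), (145, 152), (146, 149), (147, 148), (148, 154), (149, 172), (150, 186), (151, 191), (152, 190), (153, 189), (154, 191), (155, 191), (156, 191), (157, 190), (158, 190), (159, 189), (160, 186), (161, 184), (162, 182), (163, 175), (164, 170), (165, 166), (166, 164), (167, 165), (168, 169), (169, 176), (170, 183), (171, 187)]
[[834.0, 24.0, 35.0], [820.0, 24.0, 35.0], [806.0, 24.0, 35.0], [799.0, 24.0, 35.0], [792.0, 24.0, 35.0]]
```

```bash
python3 -m jog '[[0.01,[-0.001,0,0],0],[0.01,[-0.001,0,0],0]]'
```

```text
time_s: 18.45
tcp_pos: [580.8, 26.7, 52.4]
tool_rot: [180.0, 0.0, 180.0]
contact_force: [-3.0, 0.2, -2.2]
grip_width: 17.4
gripper_force: 79.0
```

The stop pad, seen through the hood, has its front edge at row ~149, so its face lies at x ≈ 802–811. That puts contact at a TCP x of about 614–623.

```bash
python3 -m jog '[[0.01,[-0.002,0,0],0],[0.01,[-0.002,0,0],0],[0.01,[-0.002,0,0],0],[0.01,[-0.002,0,0],0],[0.01,[-0.002,0,0],0]]';python3 -m jog '[[0.01,[-0.002,0,0],0],[0.01,[-0.002,0,0],0],[0.01,[-0.002,0,0],0],[0.01,[-0.002,0,0],0],[0.01,[-0.001,0,0],0]]'; python3 -m jog '[[0.01,[-0.001,0,0],0],[0.01,[-0.001,0,0],0],[0.01,[-0.001,0,0],0],[0.01,[0,0,0],0]]'
```

```text
time_s: 18.95
tcp_pos: [591.0, 26.7, 52.4]
tool_rot: [180.0, 0.0, 180.0]
contact_force: [-2.9, -0.0, -2.6]
grip_width: 16.8
gripper_force: 79.0
time_s: 19.45
tcp_pos: [600.1, 26.7, 52.4]
tool_rot: [180.0, 0.0, 180.0]
contact_force: [-1.9, -0.5, -2.0]
grip_width: 17.0
gripper_force: 79.0
time_s: 19.85
tcp_pos: [603.1, 26.7, 52.4]
tool_rot: [180.0, 0.0, 180.0]
contact_force: [-1.7, 0.1, -3.4]
grip_width: 17.2
gripper_force: 79.0
```

```bash
python3 -m jog '[[0.01,[-0.001,0,0],0],[0.01,[-0.001,0,0],0],[0.01,[0,0,0],0]]'
```

```text
time_s: 20.15
tcp_pos: [605.0, 26.7, 52.4]
tool_rot: [180.0, 0.0, 180.0]
contact_force: [-2.0, -0.8, -4.6]
grip_width: 17.2
gripper_force: 79.0
```

```bash
python3 -m jog '[[0.01,[-0.001,0,0],0],[0.01,[-0.001,0,0],0],[0.01,[0,0,0],0]]'
```

```text
time_s: 20.45
tcp_pos: [607.0, 26.7, 52.4]
tool_rot: [180.0, 0.0, 180.0]
contact_force: [-1.9, -0.1, -3.2]
grip_width: 16.9
gripper_force: 79.0
```

```bash
python3 -m jog '[[0.01,[-0.001,0,0],0],[0.01,[-0.001,0,0],0],[0.01,[0,0,0],0]]'
```

```text
time_s: 20.75
tcp_pos: [609.1, 26.7, 52.4]
tool_rot: [180.0, 0.0, 180.0]
contact_force: [-2.1, -0.2, -4.1]
grip_width: 17.2
gripper_force: 79.0
```

```bash
python3 -m jog '[[0.01,[-0.001,0,0],0],[0.01,[-0.001,0,0],0],[0.01,[0,0,0],0]]'
```

```text
time_s: 21.05
tcp_pos: [611.0, 26.7, 52.4]
tool_rot: [180.0, 0.0, 180.0]
contact_force: [-2.1, 0.2, -1.7]
grip_width: 16.9
gripper_force: 79.0
```

```bash
python3 -m jog '[[0.01,[-0.0008,0,0],0],[0.01,[-0.0007,0,0],0],[0.01,[0,0,0],0]]'
```

```text
time_s: 21.35
tcp_pos: [612.5, 26.7, 52.4]
tool_rot: [180.0, 0.0, 180.0]
contact_force: [-1.5, 0.1, -2.7]
grip_width: 16.9
gripper_force: 79.0
```

```bash
python3 -m jog '[[0.01,[-0.0008,0,0],0],[0.01,[-0.0007,0,0],0],[0.01,[0,0,0],0]]'
```

```text
time_s: 21.65
tcp_pos: [614.0, 26.7, 52.4]
tool_rot: [180.0, 0.0, 180.0]
contact_force: [-1.4, -0.6, -3.4]
grip_width: 17.4
gripper_force: 79.0
```

```bash
python3 -m jog '[[0.01,[-0.0008,0,0],0],[0.01,[-0.0007,0,0],0],[0.01,[0,0,0],0]]'
```

```text
time_s: 21.95
tcp_pos: [615.5, 26.7, 52.4]
tool_rot: [180.0, 0.0, 180.0]
contact_force: [-1.8, -0.2, -2.3]
grip_width: 17.3
gripper_force: 79.0
```

```bash
python3 -m jog '[[0.01,[-0.0008,0,0],0],[0.01,[-0.0007,0,0],0],[0.01,[0,0,0],0]]'
```

```text
time_s: 22.25
tcp_pos: [617.0, 26.7, 52.4]
tool_rot: [180.0, 0.0, 180.0]
contact_force: [-1.5, 0.2, -3.0]
grip_width: 17.2
gripper_force: 79.0
```

```bash
python3 -m jog '[[0.01,[-0.0008,0,0],0],[0.01,[-0.0007,0,0],0],[0.01,[0,0,0],0]]'
```

```text
time_s: 22.55
tcp_pos: [618.5, 26.7, 52.4]
tool_rot: [180.0, 0.0, 180.0]
contact_force: [-1.4, -0.2, -3.0]
grip_width: 16.9
gripper_force: 79.0
```

```bash
python3 -m jog '[[0.01,[-0.0008,0,0],0],[0.01,[-0.0007,0,0],0],[0.01,[0,0,0],0]]'
```

```text
time_s: 22.85
tcp_pos: [620.0, 26.7, 52.4]
tool_rot: [180.0, 0.0, 180.0]
contact_force: [-1.6, -0.3, -2.2]
grip_width: 16.9
gripper_force: 79.0
```

```bash
python3 -m jog '[[0.01,[-0.0008,0,0],0],[0.01,[-0.0007,0,0],0],[0.01,[0,0,0],0]]'
```

```text
time_s: 23.15
tcp_pos: [621.5, 26.7, 52.4]
tool_rot: [180.0, 0.0, 180.0]
contact_force: [-2.0, 0.3, -3.3]
grip_width: 17.2
gripper_force: 79.0
```

```bash
python3 -m jog '[[0.01,[-0.0008,0,0],0],[0.01,[-0.0007,0,0],0],[0.01,[0,0,0],0]]'
```

```text
time_s: 23.45
tcp_pos: [623.0, 26.7, 52.4]
tool_rot: [180.0, 0.0, 180.0]
contact_force: [-0.3, 1.2, -3.2]
grip_width: 17.2
gripper_force: 79.0
```

```bash
python3 -m jog '[[0.01,[-0.0008,0,0],0],[0.01,[-0.0007,0,0],0],[0.01,[0,0,0],0]]'
```

```text
time_s: 23.75
tcp_pos: [623.7, 26.7, 52.4]
tool_rot: [180.0, -0.1, 180.0]
contact_force: [-4.9, -0.1, -1.6]
grip_width: 16.7
gripper_force: 79.1
```

```bash
python3 -m jog '[[0.01,[-0.0006,0,0],0],[0.01,[0,0,0],0],[0.01,[0,0,0],0]]'
```

```text
time_s: 24.05
tcp_pos: [623.8, 26.7, 52.4]
tool_rot: [180.0, -0.2, 180.0]
contact_force: [-7.2, 1.0, 0.3]
grip_width: 17.1
gripper_force: 79.1
```

```bash
python3 -m jog '[[0.01,[-0.0006,0,0],0],[0.01,[0,0,0],0],[0.01,[0,0,0],0]]'
```

```text
time_s: 24.35
tcp_pos: [624.0, 26.7, 52.4]
tool_rot: [180.0, -0.2, -180.0]
contact_force: [-7.7, -0.4, -0.5]
grip_width: 16.9
gripper_force: 79.2
```

```bash
python3 -m jog '[[0.01,[-0.0007,0,0],0],[0.01,[0,0,0],0],[0.01,[0,0,0],0]]'
```

```text
time_s: 24.65
tcp_pos: [624.3, 26.8, 52.5]
tool_rot: [180.0, -0.3, -180.0]
contact_force: [-9.4, 0.1, 1.4]
grip_width: 17.2
gripper_force: 79.4
```

```bash
python3 -m jog '[[0.01,[-0.0009,0,0],0],[0.01,[0,0,0],0],[0.01,[0,0,0],0]]'
```

```text
time_s: 24.95
tcp_pos: [624.6, 26.8, 52.5]
tool_rot: [180.0, -0.3, -180.0]
contact_force: [-11.1, 0.0, 2.9]
grip_width: 17.3
gripper_force: 79.6
```

```bash
python3 -m jog '[[0.01,[-0.0009,0,0],0],[0.01,[0,0,0],0],[0.01,[0,0,0],0],[0.01,[0,0,0],0]]'; python3 -m jog '[[0.01,[0,0,0],0]]'
```

```text
time_s: 25.35
tcp_pos: [624.9, 26.8, 52.5]
tool_rot: [180.0, -0.4, -180.0]
contact_force: [-13.6, -0.1, 3.4]
grip_width: 17.0
gripper_force: 79.8
time_s: 25.45
tcp_pos: [624.9, 26.8, 52.5]
tool_rot: [180.0, -0.4, -180.0]
contact_force: [-13.5, -0.2, 3.3]
grip_width: 17.3
gripper_force: 79.8
```

```bash
python3 -m jog '[[0.01,[0,0,0],0],[0.01,[0,0,0],0],[0.01,[0,0,0],0],[0.01,[0,0,0],0],[0.01,[0,0,0],0]]'; python3 -m jog '[[0.01,[0.001,0,0],0],[0.01,[0.001,0,0],0],[0.01,[0.001,0,0],0],[0.01,[0.001,0,0],0],[0.01,[0.002,0,0],0]]'; python3 -m jog '[[0.01,[0.004,0,0],0],[0.01,[0.006,0,0],0],[0.01,[0.008,0,0],0],[0.01,[0.01,0,0],0],[0.01,[0.01,0,0],0]]'; python3 -m jog '[[0.01,[0.01,0,0],0],[0.01,[0.01,0,0],0],[0.01,[0.01,0,0],0],[0.01,[0.01,0,0],0],[0.01,[0.01,0,0],0]]'
```

```text
time_s: 25.95
tcp_pos: [624.9, 26.8, 52.5]
tool_rot: [180.0, -0.4, -180.0]
contact_force: [-12.3, 0.6, 3.3]
grip_width: 16.6
gripper_force: 79.8
time_s: 26.45
tcp_pos: [623.0, 26.7, 52.5]
tool_rot: [180.0, 0.2, 180.0]
contact_force: [1.5, -0.3, -4.6]
grip_width: 17.0
gripper_force: 78.8
time_s: 26.95
tcp_pos: [583.2, 26.7, 52.5]
tool_rot: [180.0, 0.0, 180.0]
contact_force: [1.4, 0.3, -4.0]
grip_width: 17.2
gripper_force: 78.8
time_s: 27.45
tcp_pos: [533.1, 26.7, 52.6]
tool_rot: [180.0, 0.0, -180.0]
contact_force: [-2.0, 0.4, -2.6]
grip_width: 17.0
gripper_force: 79.1
```

```bash
python3 -m jog '[[0.01,[0.012,0,0],0],[0.01,[0.015,0,0],0],[0.01,[0.015,0,0],0],[0.01,[0.015,0,0],0],[0.01,[0.012,0,0],0]]'; python3 -m jog '[[0.01,[0,0,0],0],[0.01,[0,0,0],0],[0.01,[0,0,0.0005],0],[0.01,[0,0,0],0],[0.01,[0,0,0],0]]'; python3 -m jog '[[0.01,[0,0,0.0005],0],[0.01,[0,0,0],0],[0.01,[0,0,0],0]]'
python3 - <<'E'
from h import *
from cell import env
t=env.snapshot("top");c=env.snapshot("scene")
a=cv2.resize(t["color"][110:270,230:310],(300,600),interpolation=cv2.INTER_CUBIC)
b=cv2.resize(c["color"][160:300,210:430],(480,305),interpolation=cv2.INTER_CUBIC)
im=np.zeros((600,780,3),np.uint8);im[:,:300]=a;im[:305,300:]=b
cv2.imwrite("pics/e.png",im[:,:,::-1])
E
```

```text
time_s: 27.95
tcp_pos: [464.5, 26.7, 53.0]
tool_rot: [-180.0, 0.1, 180.0]
contact_force: [-0.2, -0.3, -0.9]
grip_width: 16.6
gripper_force: 79.2
time_s: 28.45
tcp_pos: [465.5, 26.7, 51.9]
tool_rot: [180.0, 0.0, 180.0]
contact_force: [0.3, -0.2, -1.2]
grip_width: 16.8
gripper_force: 79.2
time_s: 28.75
tcp_pos: [465.5, 26.7, 51.8]
tool_rot: [-180.0, 0.1, 180.0]
contact_force: [-0.1, -0.1, 0.5]
grip_width: 17.2
gripper_force: 79.8
```

View pics/e.png

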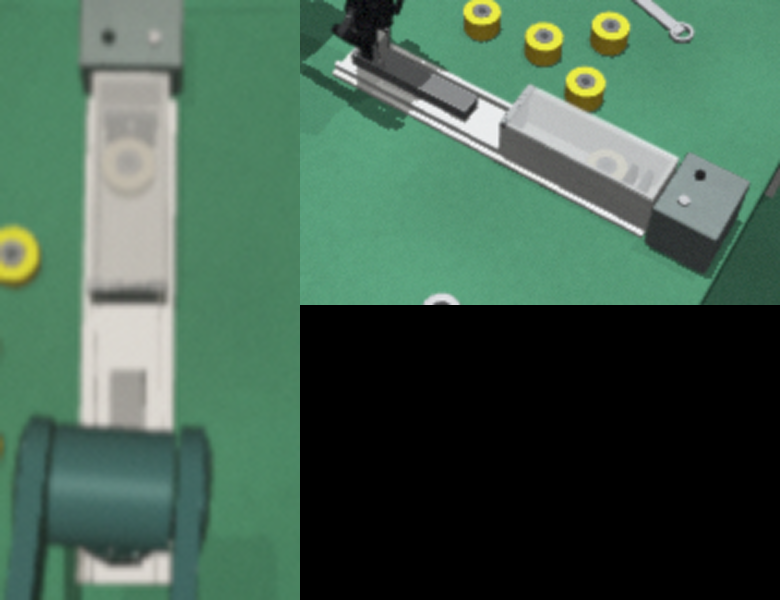

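The housing sits against the stop, the flap hangs shut, and the stick's tip is clear. Release and retreat.

```bash
python3 -m jog '[[0.045,[0,0,0],0],[0.045,[0,0,0],0],[0.045,[0,0,0],0],[0.045,[0,0,0],0],[0.045,[0,0,-0.01],0]]'; python3 -m jog '[[0.045,[0,0,-0.03],0],[0.045,[0,0,-0.04],0],[0.045,[0,0,-0.04],0],[0.045,[0,0,-0.04],0],[0.045,[0,0,0],0]]'; python3 -m jog '[[0.045,[0,0,0],0],[0.045,[0,0,0],0],[0.045,[0,0,0],0],[0.045,[0,0,0],0],[0.045,[0,0,0],0]]'
python3 - <<'E'
from h import *
from cell import env
s=env.snapshot("wrist");q=cloud(s).reshape(-1,3)
for lo,hi in((22,30),(64,72)):
    m=(abs(q[:,0]-520)<110)&(abs(q[:,1]-27)<22)&(q[:,2]>lo)&(q[:,2]<hi);print(m.sum(),cv2.minAreaRect(q[m][:,:2].astype(np.float32)))
t=env.snapshot("top");a=t["color"]
print([(r,int(a[r,265].mean())) for r in range(140,165)],[(r,int(a[r,265].mean())) for r in range(182,196)])
s0=dict(np.load("top0.npz"))["color"];print([(r,int(s0[r,265].mean())) for r in range(182,196)])
E
```

```text
time_s: 29.35
tcp_pos: [463.7, 26.8, 60.2]
tool_rot: [180.0, -0.2, 180.0]
contact_force: [0.4, -0.7, 0.6]
grip_width: 44.8
gripper_force: 0.0
time_s: 29.85
tcp_pos: [468.4, 26.5, 219.6]
tool_rot: [-180.0, 0.9, -180.0]
contact_force: [0.2, -0.0, 0.6]
grip_width: 45.0
gripper_force: 0.0
time_s: 30.35
tcp_pos: [464.6, 26.7, 210.4]
tool_rot: [180.0, -0.1, 180.0]
contact_force: [-0.7, -0.6, 0.1]
grip_width: 44.9
gripper_force: 0.0
4178 ((521.0538330078125, 26.7664794921875), (30.120920181274414, 170.75108337402344), 89.85124969482422)
593 ((465.8896179199219, 26.927452087402344), (22.396162033081055, 17.25431251525879), 0.45184653997421265)
[(140, 157), (141, 155), (142, 159), (143, 161), (144, 159), (145, 153), (146, 160), (147, 175), (148, 180), (149, 179), (150, 172), (151, 166), (152, 163), (153, 161), (154, 164), (155, 165), (156, 173), (157, 178), (158, 183), (159, 180), (160, 171), (161, 165), (162, 171), (163, 182), (164, 187)] [(182, 186), (183, 186), (184, 179), (185, 163), (186, 135), (187, 99), (188, 71), (189, 69), (190, 104), (191, 170), (192, 207), (193, 216), (194, 213), (195, 215)]
[(182, 181), (183, 182), (184, 176), (185, 159), (186, 131), (187, 95), (188, 70), (189, 67), (190, 103), (191, 166), (192, 202), (193, 209), (194, 207), (195, 208)]
```

The stick lies flat in the trough, the gripper is clear of it, and the flap profile matches the closed one.

```bash
python3 -c "
from cell import env
print(env.sign_off())"
```

```text
the job is handed in; nothing more can be done
None
```

I handed the job in at about 30 s: the housing was pressed against the stop at an estimated 10.5–12 N for over half a second, the flap is shut behind it, and the stick lies flat in the trough; I saw no sign from the switch that it registered.

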